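Close up a grinder's drive cover

TASK

Clear the two things off the grinder's sprung access panel first: the wooden handle goes in the yellow basket and the steel chisel in the steel tray. Then turn the red quarter-turn fastener clockwise until its bar lines up with the slot in the panel, and push the panel fully down against the frame. Finish while still holding the panel pressed down with the fingers (I will put its screws in), and leave the jar, the can and the tape measure where they are.

Things in the scene. Friction and masses are not known exactly. Their poses are not given: they have to be found in the camera images.
- housing: fixed green drive housing of a bench grinder, 180 (x) x 210 (y) x 60 mm high; origin at the centre of its underside on the bench, z up; its frame face (top) is at z = 60 mm. Its motor and grinding wheel stand on its +x side, from 85 to 225 mm in +x of the origin and up to 116 mm above the bench. Turned up to 0.3 rad about z
- panel: aluminium panel, 170 (x) x 200 (y) x 6 mm, level, axes as the housing's; origin: centre of its underside. Springs hold it 10 mm above the frame face (top 76 mm above the bench); it moves only straight down, 10 mm, onto the frame (origin 60 mm, top 66 mm above the bench). Pushing takes about 4 N at first, 12 N fully down, anywhere on it; it springs back when let go
- press_spot (a point): blue disc of 26 mm on the top face of the panel, at x = +35 mm, y = 0 of the panel: a clear place to push; the point is on the top face
- slot (a point): centre, on the panel's top face, of its opening around the fastener (panel x = -45 mm, y = 0): a 40 mm square with a slot 17 mm wide (x) and 80 mm long (y). Red ticks painted on the panel prolong the slot at both ends. The fastener's lugs stop the panel after 2 mm of travel unless they line up with the slot
- fastener (a joint): angle of the red quarter-turn fastener on the frame, rad, positive anticlockwise from above: 0 = bar and lugs lie along the slot (housing's y). It starts at 0.8 to 1.4 and must be turned clockwise by that much. No stop at 0: it turns from -0.35 to 1.6 and stays where left (friction 0.06 N m). Its lugs (72 x 9 mm, under the panel, parallel to the red bar) enter the slot within about 0.1 rad
- fastener_grip (a point): point on the fastener's vertical axis (x = -45 mm, y = 0 of the housing), 94 mm above the bench, inside the red bar grip: 34 mm long, 10 mm thick, its top 106 mm above the bench, 12 mm above this point and 30 mm above the raised panel. The point's y axis runs along the bar and turns with it
- handle: loose pale wooden tool handle, 95 long (x) x 28 (y, at the ends) x 22 mm high, waist 20 mm wide at the middle; origin at the centre of its underside; it lies flat on the panel, one of the two sides (y = +65 or -65 mm of the housing, within 10 mm; centred 15 to 35 mm in +x), its x axis within 0.3 rad of the housing's; 40 to 85 g
- chisel: loose dark steel cold chisel, 112 long (x) x 22 mm (y, at the blade), shank 14 mm wide and 14 mm high; origin at the middle of its length on its underside; lies on the other side of the panel likewise; 105 to 210 g
- basket: fixed yellow slatted plastic basket, 170 (x) x 145 (y) x 55 mm high, walls 5 mm, open on top; origin at the centre of its underside on the bench; on the left or the right of the housing
- tray: fixed steel tray of the same size, 170 x 145 x 55 mm, walls and floor 5 mm, origin at the centre of its underside; on the other side
- jar: bystander: loose glass jar with a green lid, 60 mm across, 85 mm high, origin under its centre
- can: bystander: loose can with a blue label and a white top, 64 mm across, 100 mm high, origin under its centre
- tape: bystander: loose yellow tape measure, 55 x 35 x 50 mm high, origin under its centre, between the robot and the housing

How it is judged:
On the way, in this order (a step that is already met when the one before it is completed fails the run):
1. the wooden handle lies in the yellow basket and the chisel in the steel tray, both let go (x of handle in the frame of basket between -0.08 and 0.08 m and y of handle in the frame of basket between -0.0675 and 0.0675 m and height (world z) of each of handle, chisel below 0.045 m and linear speed of each of handle, chisel below 0.05 m/s and x of chisel in the frame of tray between -0.08 and 0.08 m and y of chisel in the frame of tray between -0.0675 and 0.0675 m and contact force between the fingers and handle below 0.2 N and contact force between the fingers and chisel below 0.2 N), for 0.2 s.
2. the fastener is lined up with the slot, within 0.1 rad (value of joint fastener between -0.1 and 0.1 rad), for 0.2 s.
At the end, for the whole second after the job is handed in: the handle lies inside the yellow basket and the chisel inside the steel tray (below its rim, at rest, not touched); the fastener is within 0.1 rad of the slot; the panel is down to within 2 mm of the frame and the fingers keep pressing on it with more than 4 N (all of step 1 and all of step 2 and z of panel in the frame of housing below 0.062 m and contact force between the fingers and panel above 4 N); the arm keeps its last pose, push and grip.
It fails at once if the glass jar with the green lid is moved more than 30 mm (distance of jar from where it was at the start of the episode above 0.03 m).
It fails at once if the blue can is moved more than 30 mm (distance of can from where it was at the start of the episode above 0.03 m).
It fails at once if the yellow tape measure is moved more than 30 mm (distance of tape from where it was at the start of the episode above 0.03 m).
It also fails if it takes over 67 s, if anything falls off the work surface, if the arm or the gripper's body presses on something with over 40 N, if the wrist force passes 120 N, or if a joint passes its speed limit or range.

ROBOT

A 7-joint arm with a two-finger parallel gripper is mounted at the origin on the work surface. World frame = base frame: x ahead of the robot, y to its left, z up, the work surface at z = 0. Lengths are in m, angles in rad, forces in N, time in s.
With the tool pointing down it reaches from about 0.425 to 0.875 m from the base axis. Payload 4.7 kg.
Tool frame: the origin (TCP) lies on the mounting face of the last link; the fingertips stand 182 mm ahead of it and the grasp point (between the pads) lies ahead of it (ctrl.grip_point_offset is the z of the grasp point in the tool frame, in m); z points along the fingers, y is the line along which they close (so a half turn about z gives the same grasp; the last joint's range is limited). The gripper opens to 87 mm and grips with 3 to 60 N. Pads are 19 mm wide; open, the fingers measure 117 mm over their backs; the gripper's body (75 mm by 190 mm) begins 51 mm behind the grasp point.
Start: joints at [-1.123, 0.321, -0.07, 1.45, 0.023, 1.371, -0.057], TCP at [0.273, 0.59, 0.405] pointing down, gripper open.
Joint ranges: [-2.86, 2.86], [-0.3, 2.09], [-1.38, 1.24], [0.06, 2.45], [-1.56, 4.7], [0.09, 2.05], [-2.69, 2.69]. Speed limits (rad/s): [2.57, 2.57, 3.14, 3.14, 3.14, 3.14, 3.14].

INTERFACE

Orientations are given as a rotation vector (axis times angle).
In Python, from bench import ctrl gives the robot as it stands.
- The arm moves only by the tool hand_motion, called after "Call:" as name([rows], argument=value, ...), one row to a line, values as JSON. Schema: {"type":"object","properties":{"increments":{"type":"array","items":{"type":"array","items":{"type":"array","items":{"type":"number"},"minItems":5,"maxItems":5},"minItems":1,"maxItems":20},"minItems":1,"maxItems":1},"force":{"type":"number"},"only":{"type":"string"},"quiet":{"type":"boolean"},"lines":{"type":"string"}},"required":["increments"],"additionalProperties":false}. increments is a list that holds a single list of rows (three levels of brackets), with 1 to 20 rows, each of 5 numbers: dx, dy, dz in units of 5 mm, then a turn about the tool's z in units of 0.2 rad, then the opening from 0.0 (shut) to 1.0 (fully open); each row is the pose to reach, as a shift and turn from the pose commanded when the call began, along the tool's axes at that moment; what a row does not reach only later rows make up. A row lasts 1/10 s, in which the tool goes at most 0.05 m and 0.15 rad, less where a joint would pass 70% of its speed; a pose out of reach is approached as far as the arm can. The fingers move at their own pace and stop on an object; force is the grip in N (left out, the last holds). Time passes only in rows, so rows that do not move let the fingers close. The tool returns the time, the measured TCP pose, the force, the opening and the grip force at its end. only (a regular expression) keeps the lines of the reply that match it, lines (a string "A,B") keeps lines A to B, and quiet returns only ok. Input that does not fit is refused with a message, and nothing moves.
- ctrl.get_state(): the state, without advancing time (a new reading comes with each control period).
- ctrl.get_image(name): name is "scene" or "top" or "wrist"; returns (picture, depth): 384x512x3 uint8, red, green, blue; 384x512 float32, m along the optical axis (not along the pixel's ray), 0 where there is no reading.
- ctrl.camera_model(name): a dict with "vertical_fov" (degrees; the focal length in pixels is half the picture's height over the tangent of half this angle, whatever the lens; pixels are square), "cx", "cy" (the principal point, pixels), "k1" (the pictures are not rectified: a ray, as slopes to the right and down, at radius r is drawn at 1 + k1 r^2 times it, then the intrinsics apply), "rvec" (rotation vector, rad) and "tvec" (3), from world to camera coordinates, as OpenCV has them; the wrist camera has in their place "hand_eye" (4x4, takes a point from camera to tool coordinates, whose origin is the TCP and whose axes are the flange's). Camera axes: x right, y down, z forward; pixel columns grow to the right and rows downward; lengths in m; the calibration is good to about 2 mm. A picture is of the moment at which its call begins: read the wrist's pose just before it. camera_model takes no time and is no camera call.
- ctrl.close_job(): hands the job in; it is judged then, once.
The state is a dict: "time": time; "joint_positions": joint angles; "qd": joint speeds; "joint_torque": joint torques, N m; "position": TCP position; "tool_rot": TCP orientation; "ft_force": force on the tool from outside, world axes, zero at the start; "torque": the same for the moment, N m; "grip_width": opening from 0.0 (shut) to 1.0 (fully open); "grip_force": force on a finger pad.
Only numpy, scipy, OpenCV 4.12 (cv2) and the standard library are available. Lean on these libraries where they do the work, as an engineer would, in place of code of your own. Each camera call takes 0.05 s, during which the arm holds its last target. There are 200 camera calls.

## Working session

There is one attempt and no reset: what is moved stays moved. The work goes in short steps, Python scripts to look and compute and a tool call to move; the robot and the scene stay as the last step left them, time stands still between calls to the robot, and variables do not carry over. Pictures are saved under pics/ and viewed, at most 10 in all, crops included, and the job is handed in when it is done.

```bash
mkdir -p pics
```

Create h.py:
```python
import numpy as np, cv2
from scipy.spatial.transform import Rotation as R
from bench import ctrl
def cam(name, st=None):
    m=ctrl.camera_model(name)
    f=192/np.tan(np.radians(m["vertical_fov"])/2)
    K=np.array([[f,0,m["cx"]],[0,f,m["cy"]],[0,0,1]]); D=np.array([m["k1"],0,0,0,0.])
    if "hand_eye" in m:
        st=st or ctrl.get_state()
        T=np.eye(4);T[:3,:3]=R.from_rotvec(st["tool_rot"]).as_matrix();T[:3,3]=st["position"]
        W=T@np.array(m["hand_eye"])
        Rc,o=W[:3,:3],W[:3,3]
    else:
        Rw=R.from_rotvec(np.ravel(m["rvec"])).as_matrix();Rc=Rw.T;o=-Rc@np.ravel(m["tvec"])
    return K,D,Rc,o
def rays(px,c):
    K,D,Rc,o=c
    u=cv2.undistortPoints(np.array(px,float).reshape(-1,1,2),K,D).reshape(-1,2)
    return np.c_[u,np.ones(len(u))]@Rc.T
def onplane(px,c,z):
    d=rays(px,c); o=c[3]
    return o+d*((z-o[2])/d[:,2])[:,None]
def cloud(dep,c):
    v,u=np.indices(dep.shape); d=rays(np.c_[u.ravel(),v.ravel()],c)
    return (c[3]+d*dep.ravel()[:,None]).reshape(*dep.shape,3)
def grab(name,tag):
    st=ctrl.get_state();c=cam(name,st);im,dep=ctrl.get_image(name)
    cv2.imwrite(f"pics/{tag}.png",im[:,:,::-1]);np.savez(f"{tag}.npz",im=im,dep=dep,K=c[0],D=c[1],R=c[2],o=c[3])
    return im,dep,c
def load(tag):
    z=np.load(f"{tag}.npz");return z["im"],z["dep"],(z["K"],z["D"],z["R"],z["o"])
```

Run:
```python
from h import *
for n in("top","scene","wrist"): 
    im,d,c=grab(n,n+"0");print(n,c[3].round(3),(d>0).mean())
a=cv2.imread("pics/top0.png");b=cv2.imread("pics/scene0.png")
s=ctrl.get_state();print(s, ctrl.grip_point_offset)
```

```text
top [0.356 0.016 1.323] 0.9962565104166666
scene [ 1.227 -0.393  0.694] 0.995941162109375
wrist [0.203 0.622 0.384] 0.9961598714192709
{'time': 0.15, 'joint_positions': array([-1.12290528,  0.32165733, -0.0700958 ,  1.45138436,  0.02261903,
        1.37079412, -0.05689951]), 'qd': array([-0.00133857, -0.00267008, -0.001425  , -0.00230981,  0.00040094,
        0.00076266,  0.00131603]), 'joint_torque': array([ 9.14286716e-06, -4.91791856e+01, -4.04468765e-01, -3.12876070e+01,
       -6.38866355e-02,  4.04279307e-02,  9.66306766e-05]), 'position': array([0.27316728, 0.58965096, 0.40391489]), 'tool_rot': array([-6.75961367e-01, -3.06778883e+00,  2.26274444e-03]), 'ft_force': array([-0.11157476, -1.09244395,  0.61307094]), 'torque': array([ 0.03420577, -0.02574515, -0.04351953]), 'grip_force': 0.0, 'grip_width': 1.0000643993532015} 0.1635
```

View pics/top0.png

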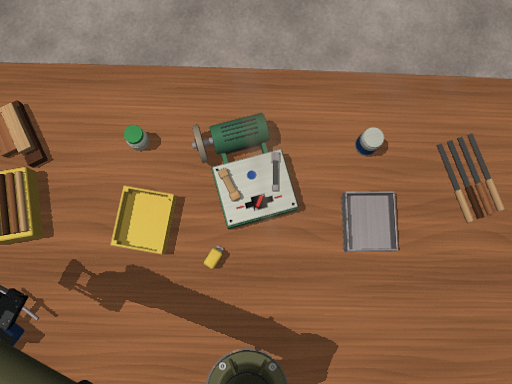

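View pics/scene0.png

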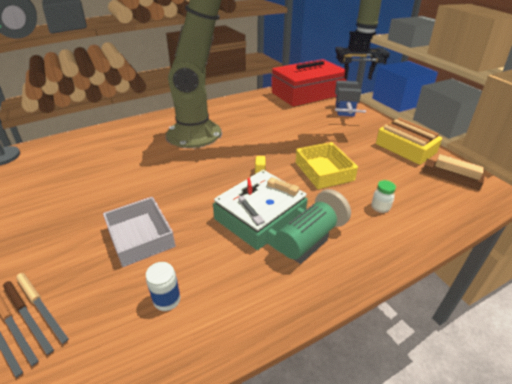

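The top view shows the panel at about (255,188), with the handle at (228,184) and the chisel at (276,171). The blue disc is at (252,175) and the fastener at (260,201). The basket is at (145,220) and the tray at (371,221). The jar is at (135,135), the can at (371,140) and the tape at (214,257). The scene view shows the same layout.

Run:
```python
from h import *
im,dep,c=load("top0");P=cloud(dep,c);hsv=cv2.cvtColor(im,cv2.COLOR_RGB2HSV)
def roi(x0,y0,x1,y1):
    m=np.zeros(dep.shape,bool);m[y0:y1,x0:x1]=1;return m
def show(n,m,up=0.002):
    ct,_=cv2.findContours(m.astype(np.uint8),0,2);k=max(ct,key=cv2.contourArea)
    mm=np.zeros(dep.shape,np.uint8);cv2.drawContours(mm,[k],-1,1,-1);m=m&(mm>0)
    p=P[m];z=np.median(p[:,2]);q=p[:,:2]
    r=cv2.minAreaRect((q*1000).astype(np.float32))
    w,v=np.linalg.eigh(np.cov(q.T));a=np.arctan2(v[1,1],v[0,1])
    print(n,m.sum(),"z",z.round(4),"zmax",p[:,2].max().round(4),"mean",q.mean(0).round(4),"rect",np.round(r[0]),np.round(r[1]),round(r[2],1),"axis deg",round(np.degrees(a),1))
r=roi(205,145,305,235);Z=P[...,2]
show("panelall",r&(Z>.070)&(P[...,0]<0.62))
show("bluedisc",r&(hsv[...,0]>100)&(hsv[...,0]<130)&(hsv[...,1]>120))
show("handle",r&(hsv[...,0]<22)&(hsv[...,1]>70)&(Z>.08)&roi(210,160,248,210))
show("chisel",roi(265,145,290,197)&(Z>.08)&(hsv[...,1]<60))
red=((hsv[...,0]<8)|(hsv[...,0]>172))&(hsv[...,1]>130)&r
show("redtop",red&(Z>.095)); 
for q in [(239,208),(278,197)]: print(P[q[1],q[0]].round(4))
b=roi(100,175,185,262); show("basket rim",b&(Z>.045)); show("basketfloor",b&(Z<.03)&(hsv[...,1]>150)&(hsv[...,0]>22)&(hsv[...,0]<35))
show("tray rim",roi(335,180,405,260)&(Z>.045))
show("jar",roi(115,115,155,155)&(Z>.07));show("can",roi(350,120,390,160)&(Z>.08));show("tape",roi(200,240,230,275)&(Z>.04))
show("motor",roi(185,105,275,165)&(Z>.09))
```

```text
panelall 3320 z 0.0765 zmax 1.3226 mean [ 0.5514 -0.0048] rect [513. -25.] [277. 201.] 16.7 axis deg 92.4
bluedisc 50 z 0.077 zmax 0.0814 mean [0.6006 0.0028] rect [601.   4.] [21. 20.] 1.0 axis deg 166.2
handle 281 z 0.0974 zmax 0.1066 mean [0.5672 0.0626] rect [570.  64.] [99. 27.] 29.9 axis deg -150.8
chisel 238 z 0.0888 zmax 1.3226 mean [ 0.6101 -0.0638] rect [509. -40.] [ 44. 322.] 77.5 axis deg 177.6
redtop 44 z 0.1056 zmax 0.1103 mean [ 0.5219 -0.0206] rect [522. -21.] [ 9. 33.] 70.0 axis deg 160.4
[0.5048 0.0335 0.0778]
[ 0.5381 -0.0744  0.08  ]
basket rim 540 z 0.0546 zmax 1.3226 mean [0.4708 0.3025] rect [453. 192.] [377. 168.] 81.6 axis deg 59.9
basketfloor 2260 z 0.0051 zmax 0.0294 mean [0.4696 0.3104] rect [471. 310.] [131. 159.] 81.0 axis deg 170.5
tray rim 472 z 0.0539 zmax 1.3226 mean [ 0.4786 -0.3365] rect [ 466. -197.] [174. 447.] 5.9 axis deg 111.3
jar 295 z 0.0845 zmax 1.3226 mean [0.7047 0.337 ] rect [551. 179.] [505.  52.] 45.7 axis deg -137.4
can 404 z 0.0986 zmax 1.3226 mean [ 0.7088 -0.336 ] rect [ 543. -175.] [ 61. 534.] 46.0 axis deg 135.1
tape 241 z 0.0491 zmax 0.0559 mean [0.3655 0.104 ] rect [366. 105.] [36. 54.] 59.3 axis deg 149.5
motor 1112 z 0.0992 zmax 1.3226 mean [0.7202 0.0386] rect [566.  -7.] [390. 161.] 16.1 axis deg 111.4
```

The rows are not in the units I measure in: shifts go in units of 5 mm and turns go in units of 0.2 rad. I convert before sending: -0.55 m is -110, -0.37 m is -74, -0.96 rad is -4.8.

Call:
hand_motion([
  [[-110,-74,0,-4.8,1],[-110,-74,0,-4.8,1],[-110,-74,0,-4.8,1],[-110,-74,0,-4.8,1],[-110,-74,0,-4.8,1],[-110,-74,0,-4.8,1],[-110,-74,0,-4.8,1],[-110,-74,0,-4.8,1],[-110,-74,0,-4.8,1],[-110,-74,0,-4.8,1],[-110,-74,0,-4.8,1],[-110,-74,0,-4.8,1],[-110,-74,0,-4.8,1],[-110,-74,0,-4.8,1],[-110,-74,0,-4.8,1],[-110,-74,0,-4.8,1],[-110,-74,0,-4.8,1],[-110,-74,0,-4.8,1]],
])

```text
time: 1.95
position: [0.6163, 0.0248, 0.4047]
tool_rot: [0.822, -3.032, -0.001]
ft_force: [-0.0, 1.1, 0.3]
grip_width: 1.001
grip_force: 0.0
```

Run:
```python
from h import *
grab("wrist","w1")
```

```text
(no output)
```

View pics/w1.png

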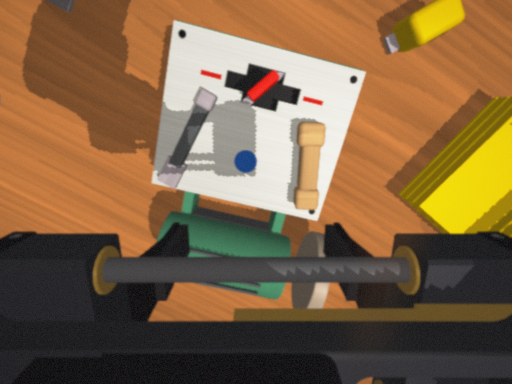

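The wrist view shows the handle at (309,165), the chisel from (205,97) to (170,175), the disc at (245,161) and the red bar at (264,86). The ticks are at (210,74) and (313,101).

Create m.py:
```python
from h import *
import sys
im,dep,c=load(sys.argv[1]);P=cloud(dep,c);hsv=cv2.cvtColor(im,cv2.COLOR_RGB2HSV);Z=P[...,2]
top=load("top0");Pt=cloud(top[1],top[2])
H,S,V=[hsv[...,i] for i in range(3)]
def blob(m,n=1):
    k,l,s,_=cv2.connectedComponentsWithStats(m.astype(np.uint8));o=1+np.argsort(-s[1:,4])
    return [l==i for i in o[:n]]
def info(n,m,z):
    v,u=np.nonzero(m);q=onplane(np.c_[u,v],c,z)[:,:2]
    r=cv2.minAreaRect((q*1000).astype(np.float32));w,e=np.linalg.eigh(np.cov(q.T))
    print(n,m.sum(),"depthz",np.median(Z[m]).round(4),"mean",q.mean(0).round(4),"rect",np.round(r[0],1),np.round(r[1],1),"axis",round(np.degrees(np.arctan2(e[1,1],e[0,1]))%180,1))
    return q.mean(0)
ok=(Z>0.03)&(Z<0.13);ok[225:]=0
handle=blob(ok&(Z>.082)&(S>60)&(H>8)&(H<25))[0];info("handle",handle,.098)
chis=blob(ok&(Z>.083)&(S<70)&(P[...,0]>.5)&~handle)[0];info("chisel",chis,.090)
disc=blob(ok&(H>100)&(H<130)&(S>150))[0];info("disc",disc,.076)
red=((H<8)|(H>172))&(S>150)&ok
info("bar top",blob(red&(Z>.1))[0],.106)
t=blob(red&(Z<.083),2);a=[info("tick",k,.076) for k in t];d=a[0]-a[1];print("slot dir",np.degrees(np.arctan2(d[1],d[0]))%180,"mid",(a[0]+a[1])/2)
```

```bash
python3 m.py w1
```

Run:
```python
# independent heights by triangulation top/wrist on disc centre & tools
from h import *
def tri(p1,c1,p2,c2):
    d1=rays([p1],c1)[0];d2=rays([p2],c2)[0];A=np.c_[d1,-d2];t=np.linalg.lstsq(A,c2[3]-c1[3],rcond=None)[0]
    return ((c1[3]+d1*t[0]+c2[3]+d2*t[1])/2).round(4)
w=load("w1")[2];s=load("top0")[2]
for n,a,b in [("disc",(245,161),(252,175)),("handle",(309,165),(229,184)),("bar",(265,86),(260,201))]: print(n,tri(a,w,b,s))
im,dep,c=load("top0");P=cloud(dep,c);Z=P[...,2]
for n,(x0,y0,x1,y1) in dict(basket=(105,180,182,260),tray=(338,186,402,257)).items():
    m=np.zeros(Z.shape,bool);m[y0:y1,x0:x1]=1;m&=(Z>.046)&(Z<.065)
    q=P[m];r=cv2.minAreaRect((q[:,:2]*1000).astype(np.float32));print(n,np.round(r,1) if 0 else r,np.median(q[:,2]))
    f=np.zeros(Z.shape,bool);f[y0+25:y1-25,x0+20:x1-20]=1;print("floor",np.median(Z[f]))
```

```text
handle 1978 depthz 0.0974 mean [0.5673 0.0601] rect [569.8  61.9] [93.1 28.4] axis 29.2
chisel 1709 depthz 0.0895 mean [ 0.6108 -0.0633] rect [610.5 -62.9] [110.   21.8] axis 1.3
disc 326 depthz 0.0765 mean [0.6014 0.0016] rect [601.8   1.2] [22.8 21.5] axis 25.8
bar top 387 depthz 0.1055 mean [ 0.5248 -0.0208] rect [525.  -20.8] [10. 33.] axis 159.9
tick 70 depthz 0.0764 mean [ 0.5405 -0.0737] rect [540.6 -73.9] [ 3.3 20. ] axis 107.1
tick 62 depthz 0.0762 mean [0.5089 0.0315] rect [509.   31.4] [ 3.1 19.3] axis 106.9
slot dir 106.7102627833671 mid [ 0.52471088 -0.02112092]
disc [5.972e-01 2.000e-04 9.350e-02]
handle [0.5684 0.0624 0.0934]
bar [ 0.5236 -0.0215  0.0957]
basket ((469.91448974609375, 305.33306884765625), (148.36293029785156, 168.01695251464844), 81.5019302368164) 0.0545982034675383
floor 0.00508058540177414
tray ((480.0647888183594, -343.4124755859375), (168.7873992919922, 145.57522583007812), 2.356917381286621) 0.05388414411402831
floor 0.004806297869637155
```

Call:
hand_motion([
  [[4.6,11,10,0.1,0.6],[4.6,11,18,0.1,0.6],[4.6,11,24,0.1,0.6],[4.6,11,28.4,0.1,0.6],[4.6,11,28.4,0.1,0.6],[4.6,11,28.4,0.1,0.6],[4.6,11,28.4,0.1,0],[4.6,11,28.4,0.1,0],[4.6,11,28.4,0.1,0],[4.6,11,28.4,0.1,0],[4.6,11,28.4,0.1,0]],
], force=20)

```text
time: 3.1
position: [0.5693, 0.0591, 0.2631]
tool_rot: [-0.787, 3.041, 0.001]
ft_force: [0.7, 0.4, 0.1]
grip_width: 0.232
grip_force: 0.4
```

Call:
hand_motion([
  [[0,0,0,0,0],[0,0,-8,0,0],[0,0,-14,0,0],[0,10,-16,0,0],[-2,20,-16,0,0],[-4,30,-16,0,0],[-6,40,-16,0,0],[-6.6,49,-16,0,0],[-6.6,52.6,-8,0,0],[-6.6,52.6,0,0,0],[-6.6,52.6,8,0,0],[-6.6,52.6,12,0,0],[-6.6,52.6,12,0,0],[-6.6,52.6,12,0,0]],
])

```text
time: 4.5
position: [0.4709, 0.3049, 0.203]
tool_rot: [0.786, -3.042, 0.0]
ft_force: [0.4, 0.3, -0.4]
grip_width: 0.227
grip_force: 20.0
```

To row units: -0.15 m is -30, -0.1 m is -20.

Call:
hand_motion([
  [[0,0,0,0,0.5],[0,0,0,0,0.5],[0,0,0,0,0.5],[0,0,-10,0,0.5],[0,0,-20,0,0.5],[0,0,-30,0,0.5],[0,0,-30,0,0.5]],
])

```text
time: 5.2
position: [0.4726, 0.3061, 0.3619]
tool_rot: [-0.783, 3.027, 0.009]
ft_force: [1.1, 1.1, -0.2]
grip_width: 0.498
grip_force: 0.0
```

Run:
```python
from h import *
im,dep,c=grab("top","top1")
P=cloud(dep,c);h=cv2.cvtColor(im,cv2.COLOR_RGB2HSV)
st=ctrl.get_state();print(st["position"],st["tool_rot"],st["grip_width"])
im,dep,c=grab("wrist","w2")
```

```text
[0.4717438  0.30553228 0.35801211] [-0.78417323  3.03259409  0.00602761] 0.5030147611557257
```

View pics/w2.png

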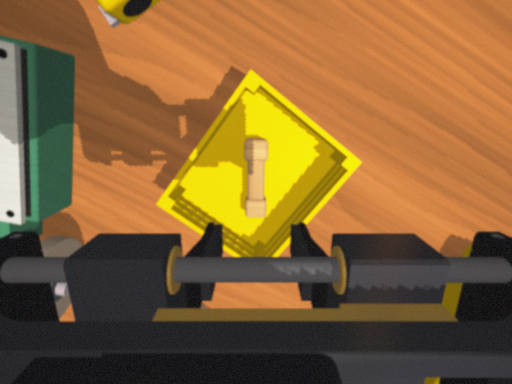

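The handle lies in the basket, centred at (256,180). Next is the chisel.

Call:
hand_motion([
  [[1.4,-10,0,0.7,0.5],[2.8,-20,0,1.4,0.5],[4.2,-30,0,2,0.5],[5.6,-40,0,2.4,0.5],[7,-50,0,2.4,0.5],[8.4,-60,0,2.4,0.5],[10,-69,0,2.4,0.5],[11.2,-78,0,2.4,0.5],[11.2,-78,0,2.4,0.5],[11.2,-78,8,2.4,0.5],[11.2,-78,14,2.4,0.5],[11.2,-78,17.8,2.4,0.5],[11.2,-78,18.2,2.4,0.5],[11.2,-78,18.2,2.4,0.5]],
])

```text
time: 6.7
position: [0.6102, -0.063, 0.2608]
tool_rot: [0.041, -3.139, -0.0]
ft_force: [-0.4, -0.3, 0.2]
grip_width: 0.502
grip_force: 0.0
```

Call:
hand_motion([
  [[0,0,0,0,0],[0,0,0,0,0],[0,0,0,0,0],[0,0,0,0,0],[0,0,0,0,0],[0,0,0,0,0],[0,0,-8,0,0],[0,0,-16,0,0],[4,-9,-18,0,0],[8,-18,-18,0,0],[12,-27,-18,0,0],[16,-36,-18,0,0],[20,-44,-18,0,0],[24,-51,-18,0,0],[27.4,-55.4,-12,0,0],[27.4,-55.4,-4,0,0],[27.4,-55.4,4,0,0],[27.4,-55.4,12,0,0],[27.4,-55.4,12,0,0],[27.4,-55.4,12,0,0]],
], force=40)

```text
time: 8.7
position: [0.4809, -0.3438, 0.2017]
tool_rot: [0.041, -3.14, -0.001]
ft_force: [0.5, 0.4, -1.4]
grip_width: 0.157
grip_force: 40.0
```

Call:
hand_motion([
  [[0,0,0,0,0.4],[0,0,0,0,0.4],[0,0,0,0,0.4],[0,0,-10,0,0.4],[0,0,-20,0,0.4],[0,0,-30,0,0.4],[0,0,-30,0,0.4]],
])

```text
time: 9.4
position: [0.4825, -0.346, 0.3609]
tool_rot: [-0.04, 3.127, -0.011]
ft_force: [0.0, 0.4, 0.4]
grip_width: 0.397
grip_force: 0.0
```

Run:
```python
from h import *
st=ctrl.get_state();print(st["position"],st["tool_rot"],st["grip_width"])
grab("wrist","w3")
```

```text
[ 0.48247223 -0.34597785  0.36091737] [-0.04033048  3.12735384 -0.01096495] 0.39741465072477467
```

View pics/w3.png

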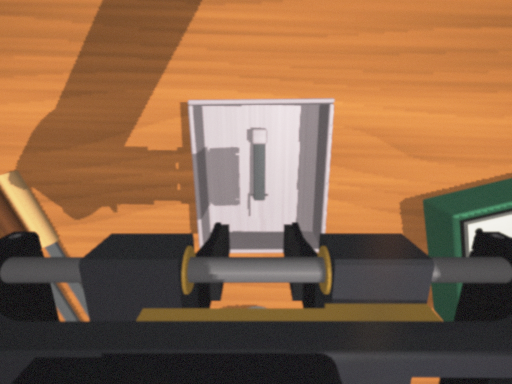

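The chisel lies in the tray, around (259,165). Next is the fastener, which needs about 0.93 rad clockwise.

Call:
hand_motion([
  [[-1.6,10,0,0.7,0.4],[-3.2,20,0,1.4,0.4],[-4.8,30,0,1.885,0.4],[-6.4,40,0,1.885,0.4],[-8,50,0,1.885,0.4],[-9.4,59,0,1.885,0.4],[-10.4,64.2,0,1.885,0.4],[-10.4,64.2,0,1.885,0.4],[-10.4,64.2,8,1.885,0.4],[-10.4,64.2,14,1.885,0.4],[-10.4,64.2,17,1.885,0.4],[-10.4,64.2,17,1.885,0.4],[-10.4,64.2,17,1.885,0.4]],
], force=20)

```text
time: 10.75
position: [0.5245, -0.0221, 0.2668]
tool_rot: [-0.549, -3.093, 0.001]
ft_force: [1.0, 0.2, 1.2]
grip_width: 0.398
grip_force: 0.0
```

Call:
hand_motion([
  [[0,0,0,0,0],[0,0,0,0,0],[0,0,0,0,0],[0,0,0,0,0],[0,0,0,0,0],[0,0,0,0.5,0],[0,0,0,1,0],[0,0,0,1.5,0],[0,0,0,2,0],[0,0,0,2.5,0],[0,0,0,3,0],[0,0,0,3.5,0],[0,0,0,4,0],[0,0,0,4.4,0],[0,0,0,4.65,0],[0,0,0,4.65,0],[0,0,0,4.65,0]],
])

```text
time: 12.45
position: [0.5246, -0.0218, 0.2673]
tool_rot: [1.876, 2.52, -0.0]
ft_force: [-2.5, -1.0, 5.5]
grip_width: 0.118
grip_force: 20.0
```

To row units: 0.08 m is 16, -0.12 m is -24.

Call:
hand_motion([
  [[0,0,0,0,0.4],[0,0,0,0,0.4],[0,0,0,0,0.4],[0,0,-10,0,0.4],[0,6,-20,0,0.2],[0,16,-24,0,0],[0,16,-24,0,0],[0,16,-24,0,0],[0,16,-24,0,0]],
], force=20)

```text
time: 13.35
position: [0.6004, 0.0009, 0.3852]
tool_rot: [-1.876, -2.517, 0.004]
ft_force: [0.7, 0.3, -0.6]
grip_width: 0.05
grip_force: 0.0
```

Run:
```python
from h import *
im,dep,c=grab("wrist","w4");h=cv2.cvtColor(im,cv2.COLOR_RGB2HSV);P=cloud(dep,c)
red=(((h[...,0]<8)|(h[...,0]>172))&(h[...,1]>150)&(P[...,2]>.1)&(P[...,2]<.115));red[230:]=0
v,u=np.nonzero(red);q=onplane(np.c_[u,v],c,.106)[:,:2];w,e=np.linalg.eigh(np.cov(q.T));print(len(q),q.mean(0),np.degrees(np.arctan2(e[1,1],e[0,1]))%180)
```

```text
360 [ 0.52572541 -0.01905252] 106.11699709837245
```

View pics/w4.png

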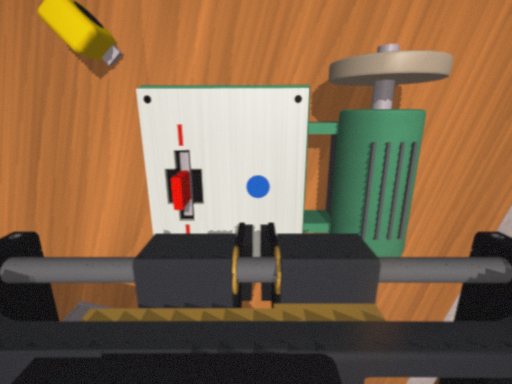

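The bar at (181,190) lines up with the ticks, to within 0.6°. Now I press at the blue disc.

To row units: 0.137 m is 27.4, 0.139 m is 27.8.

Call:
hand_motion([
  [[0,0,10,0,0],[0,0,18,0,0],[0,0,23,0,0],[0,0,25,0,0],[0,0,25.8,0,0],[0,0,26.6,0,0],[0,0,27.4,0,0],[0,0,27.8,0,0],[0,0,27.8,0,0],[0,0,27.8,0,0]],
])

```text
time: 14.4
position: [0.6009, 0.0007, 0.2506]
tool_rot: [-1.877, -2.518, -0.001]
ft_force: [-7.4, -0.6, 10.1]
grip_width: 0.004
grip_force: 5.3
```

Call:
hand_motion([
  [[0,0,0.6,0,0],[0,0,1,0,0],[0,0,1.2,0,0],[0,0,1.2,0,0],[0,0,1.2,0,0],[0,0,1.2,0,0]],
])

```text
time: 15.0
position: [0.601, 0.0004, 0.2485]
tool_rot: [-1.877, -2.517, -0.003]
ft_force: [-16.8, 0.4, 31.5]
grip_width: 0.002
grip_force: 16.0
```

Run:
```python
from h import *
im,dep,c=grab("wrist","w5");P=cloud(dep,c);Z=P[:225,:,2]
m=(Z>.05)&(Z<.085)&(im[:225].min(2)>170);print("panel z",np.median(Z[m]),m.sum())
s=ctrl.get_state();print(s["ft_force"],s["position"],s["qd"].round(3))
im,dep,c=grab("top","top2");P=cloud(dep,c);Z=P[...,2]
for n,(x,y) in dict(handle=(145,220),chisel=(371,221)).items():
    k=Z[y-25:y+25,x-20:x+20];print(n,np.percentile(k,[50,99]).round(3))
a=load("top0")[0].astype(int)
for n,(x0,y0,x1,y1) in dict(jar=(115,115,155,155),can=(350,120,390,160),tape=(200,240,230,275)).items(): print(n,np.abs(im[y0:y1,x0:x1]-a[y0:y1,x0:x1]).mean().round(1))
```

```text
panel z 0.06575624725925547 42116
[-17.00875776  -0.61462994  33.4353849 ] [6.01015895e-01 3.80824419e-04 2.48481184e-01] [ 0.001 -0.001  0.001  0.001 -0.002  0.002 -0.002]
handle [0.006 0.055]
chisel [0.006 0.025]
jar 6.6
can 7.3
tape 18.4
```

```bash
python3 -c "
from bench import ctrl
print(ctrl.close_job())"
```

```text
the job is handed in; nothing more can be done
None
```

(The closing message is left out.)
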